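Charge a milling jar with grinding balls from their tray, with the scoop

ROBOT

A 7-joint arm with a two-finger parallel gripper is mounted at the origin on a cart in front of the work surface, level with it; the furniture and walls round the work are solid. World frame = base frame: x ahead of the robot, y to its left, z up, the work surface at z = 0. Lengths are in m, angles in rad, forces in N, time in s.
With the tool pointing down it reaches from about 0.4 to 0.85 m from the base axis. Payload 10.4 kg.
Tool frame: the origin (TCP) lies at the very end of the fingers, on their centre line; the grasp point (between the pads) lies 19 mm behind it; z points along the fingers, y is the line along which they close (so a half turn about z gives the same grasp; the last joint's range is limited). The gripper opens to 87 mm and grips with 3 to 60 N. Pads are 19 mm wide; open, the fingers measure 117 mm over their backs; the gripper's body (75 mm by 190 mm) begins 51 mm behind the grasp point.
Start: joints at [1.193, 0.332, -0.065, 1.46, 0.022, 1.35, -0.088], TCP at [0.217, -0.586, 0.223] pointing down, gripper open.
Joint ranges: [-2.6, 2.6], [-0.5, 2.12], [-1.47, 1.34], [0.16, 2.42], [-1.27, 4.41], [0.06, 2.06], [-2.6, 2.6]. Speed limits (rad/s): [2.22, 2.22, 2.79, 2.79, 3.14, 3.14, 3.14].

INTERFACE

Orientations are given as a unit quaternion [x, y, z, w].
In Python, from bench import read_state, cams, workorder gives the robot as it stands.
- The arm moves only by the shell command python3 -m crank 'ROWS' [FORCE]. ROWS is text: rows parted by semicolons, each of 5 numbers parted by spaces: the shift along the tool's x, y, z scaled (see below), then the turn about the tool's z scaled (see below), then the opening, from -1 (shut) to 1 (fully open). In form: dx dy dz yaw jaw; .... A call has 1 to 10 rows; each row shifts and turns the commanded pose from where the row before left it, along the tool's axes as they then stand; what a row does not reach is not made up. The controller multiplies each number of a shift by 200 mm and each number of a turn by 90 degrees. A row lasts 1/10 s, in which the tool goes at most 50 mm and 8.59 degrees, less where a joint would pass 70% of its speed; a pose out of reach is approached as far as the arm can. A call with a number of a shift or a turn outside -1 to 1 is refused whole. A call with a gripper value outside its range is refused whole. The fingers move at their own pace and stop on an object; FORCE is the grip in N (left out, the last holds). Time passes only in rows, so rows that do not move let the fingers close. It gives the time, the measured TCP pose, the force, the opening and the grip force at its end, in the units of the state.
- read_state(): the state, without advancing time (a new reading comes with each control period).
- cams.camera(name): name is "scene" or "top" or "wrist"; returns a dict with "img" (420x560x3 uint8, blue, green, red), "K" (3x3 intrinsics, pixels), "xyz" and "attitude" of the camera in the world; the wrist camera has in their place "mount" (4x4, takes a point from camera to tool coordinates, whose origin is the TCP and whose axes are the flange's). Camera axes: x right, y down, z forward; pixel columns grow to the right and rows downward; lengths in m; the calibration is good to about 2 mm. The wrist camera is an equidistant fisheye: a pixel r from the principal point sees the ray r / f radians off the axis. A picture is of the moment at which its call begins: read the wrist's pose just before it. There is no depth.
- workorder.close_job(): hands the job in; it is judged then, once.
The state is a dict: "time": time; "joint_positions": joint angles; "joint_vel": joint speeds; "joint_torque": joint torques, N m; "ee_pos": TCP position; "eef_rot": TCP orientation; "ft_force": force on the tool from outside, world axes, zero at the start; "torque": the same for the moment, N m; "width": finger opening in m; "grip_force": force on a finger pad.
Only numpy, scipy, OpenCV 4.12 (cv2) and the standard library are available. Lean on these libraries where they do the work, as an engineer would, in place of code of your own. Each camera call takes 0.05 s, during which the arm holds its last target. There are 200 camera calls.

TASK

Charge the steel milling jar for the next run: take the aluminium scoop by its handle, scoop the five white grinding balls up off the tray's floor and tip every one of them into the jar, without fingering the balls. Let them roll in from close above the rim so that they do not chip, keep the jar standing where it is, leave the other things alone, and lay the scoop flat on the worktop again when you have finished.

Things in the scene. Friction and masses are not known exactly. Their poses are not given: they have to be found in the camera images.
- scoop: Loose aluminium flat-bottomed scoop, 210 mm long, 150 g, lying flat. Origin: underside of the bowl's floor, mid-bowl; x out of the open mouth, z up. Bowl x -45 to +45 mm, 76 wide outside, 71 inside, floor 2.5 thick, thin at the lip; sides 40 high at the rear wall, 36 at x = -10, 6 at their front end x = +24; lip corners cut 19 x 19. See scoop_grip for the handle.
- scoop_grip (a point): Middle of the scoop's handle, on its centre line: (-112, 0, 59.5) mm from the scoop's origin, same axes. The handle is a straight flat-sided bar 22 mm wide (along y), 20 mm thick, 108 mm long, that rises by 16 degrees to the rear, from (-60, 0, 45) to (-164, 0, 74) mm.
- scoop_lip (a point): Middle of the scoop's front lip, underside: (45, 0, 0) mm from the scoop's origin.
- tray: Open steel tray, does not slide: inside 230 mm long (x -115 to +115) and 94 wide (y), walls and floor 4 mm. Origin: underside of its middle, z up. Near (-x) wall 30 high, side walls rising to 50 at the far (+x) end, whose inside corners are cut off 30 x 30 so that it narrows to a nose 34 wide. The balls lie in the +x half; a wire loop stands out 13 mm at -x.
- ball_1: Loose white ceramic grinding ball, 25 mm diameter, 31 g; origin at its centre. One of five alike.
- ball_2: Loose white ceramic grinding ball, 25 mm diameter, 31 g; origin at its centre. One of five alike.
- ball_3: Loose white ceramic grinding ball, 25 mm diameter, 31 g; origin at its centre. One of five alike.
- ball_4: Loose white ceramic grinding ball, 25 mm diameter, 31 g; origin at its centre. One of five alike.
- ball_5: Loose white ceramic grinding ball, 25 mm diameter, 31 g; origin at its centre. One of five alike.
- jar: Loose, heavy (2 kg) round steel milling jar, open on top: 131 mm across, bore 112 mm, 74 mm high, floor 10 mm thick. Origin: centre of its underside, z up.
- jar_mouth (a point): Centre of the jar's mouth, at rim height, 74 mm above its underside.
- jar_lid: Bystander: the jar's round steel lid with a knob, 131 mm across, 38 mm high, lying on the worktop. Origin: centre of its underside.
- beaker_small: Bystander: empty small glass beaker, 52 mm across, 58 mm high. Origin: centre of its underside.
- screw_cap: Bystander: black screw cap, 56 mm across, 19 mm high. Origin: centre of its underside.

How it is judged:
On the way:
1. at least one ball lies in the scoop's bowl, the scoop lifted clear of the tray (its floor more than 60 mm above the worktop) (height (world z) of scoop above 0.06 m and ((x of ball_1 in the frame of scoop between -0.05 and 0.045 m and y of ball_1 in the frame of scoop between -0.04 and 0.04 m and z of ball_1 in the frame of scoop between 0 and 0.06 m) or (x of ball_2 in the frame of scoop between -0.05 and 0.045 m and y of ball_2 in the frame of scoop between -0.04 and 0.04 m and z of ball_2 in the frame of scoop between 0 and 0.06 m) or (x of ball_3 in the frame of scoop between -0.05 and 0.045 m and y of ball_3 in the frame of scoop between -0.04 and 0.04 m and z of ball_3 in the frame of scoop between 0 and 0.06 m) or (x of ball_4 in the frame of scoop between -0.05 and 0.045 m and y of ball_4 in the frame of scoop between -0.04 and 0.04 m and z of ball_4 in the frame of scoop between 0 and 0.06 m) or (x of ball_5 in the frame of scoop between -0.05 and 0.045 m and y of ball_5 in the frame of scoop between -0.04 and 0.04 m and z of ball_5 in the frame of scoop between 0 and 0.06 m))), for 0.3 s.
At the end, for the whole second after the job is handed in: All five balls at rest in the jar (within 52 mm of its axis, less than 60 mm above its underside); jar upright (0.08 rad), within 40 mm of its start; scoop released, at rest on its flat floor (0.12 rad) on the worktop or in the empty tray (floor below 12 mm) (horizontal distance between each of ball_1, ball_2, ball_3, ball_4, ball_5 and jar below 0.052 m and z of ball_1 in the frame of jar between 0 and 0.06 m and linear speed of each of ball_1, ball_2, ball_3, ball_4, ball_5 below 0.05 m/s and z of ball_2 in the frame of jar between 0 and 0.06 m and z of ball_3 in the frame of jar between 0 and 0.06 m and z of ball_4 in the frame of jar between 0 and 0.06 m and z of ball_5 in the frame of jar between 0 and 0.06 m and angle between jar's own z axis and vertical below 0.08 rad and distance of jar from where it was at the start of the episode below 0.04 m and angle between scoop's own z axis and vertical below 0.12 rad and height (world z) of scoop between -0.01 and 0.012 m and linear speed of scoop below 0.03 m/s); the robot touches nothing.
It fails at once if the fingers touch a ball (contact force between the fingers and ball_1 above 0.5 N or contact force between the fingers and ball_2 above 0.5 N or contact force between the fingers and ball_3 above 0.5 N or contact force between the fingers and ball_4 above 0.5 N or contact force between the fingers and ball_5 above 0.5 N).
It fails at once if a ball moves faster than 2 m/s (as after a fall of 200 mm) (linear speed of any of ball_1, ball_2, ball_3, ball_4, ball_5 above 2 m/s).
It fails at once if the jar is tipped by more than 0.2 rad (angle between jar's own z axis and vertical above 0.2 rad).
It fails at once if the lid, beaker or cap is pushed more than 25 mm from its place (distance of any of jar_lid, beaker_small, screw_cap from where it was at the start of the episode above 0.025 m).
It also fails if it takes over 64 s, if anything falls off the work surface, if the arm or the gripper's body presses on something with over 40 N, if the wrist force passes 120 N, or if a joint passes its speed limit or range.

## Working session

There is one attempt and no reset: what is moved stays moved. The work goes in short steps, Python scripts to look and compute and a shell command to move; the robot and the scene stay as the last step left them, time stands still between calls to the robot, and variables do not carry over. Pictures are saved under pics/ and viewed, at most 10 in all, crops included, and the job is handed in when it is done.

```bash
mkdir -p pics; ls
cat > h.py <<'E'
import numpy as np, cv2
from scipy.spatial.transform import Rotation as R
from bench import read_state, cams, workorder
def ray(c,uv):
    uv=np.atleast_2d(uv).astype(float)
    K=np.array(c['K']); d=np.c_[(uv-[K[0,2],K[1,2]])/[K[0,0],K[1,1]],np.ones(len(uv))]
    return d@rot(c).T
def rot(c):
    a=np.array(c['attitude']); return a if a.shape==(3,3) else R.from_quat(a).as_matrix()
def plane(c,uv,z):
    d=ray(c,uv); o=np.array(c['xyz']); return o+d*((z-o[2])/d[:,2])[:,None]
E
python3 - <<'E'
from h import *
s=read_state(); print({k:np.round(v,3) for k,v in s.items()})
for n in ('top','scene'):
    c=cams.camera(n); cv2.imwrite(f'pics/{n}0.png',c['img']); print(n,c['K'],c['xyz'],c['attitude'])
    np.save(f'{n}0.npy',c,allow_pickle=True)
E
```

```text
pics
{'time': np.float64(0.0), 'joint_positions': array([ 1.193,  0.333, -0.065,  1.461,  0.022,  1.35 , -0.089]), 'joint_vel': array([-0.002,  0.   , -0.001,  0.   ,  0.   , -0.002,  0.   ]), 'joint_torque': array([ 0.0000e+00, -6.2326e+01,  2.5000e-02, -3.8990e+01, -6.1000e-02,
        4.0000e-02,  0.0000e+00]), 'ee_pos': array([ 0.217, -0.586,  0.222]), 'eef_rot': array([ 0.984,  0.176, -0.   , -0.001]), 'ft_force': array([-0.344,  0.208, -0.434]), 'torque': array([ 0.029, -0.039,  0.012]), 'grip_force': np.float64(0.0), 'width': np.float64(0.087)}
top [[495.08112751   0.         282.32345717]
 [  0.         495.08112751 213.86543601]
 [  0.           0.           1.        ]] [ 0.26647272 -0.34907378  1.15385692] [ 0.70585761 -0.70201458  0.0716037  -0.06175334]
scene [[449.90768553   0.         286.45628369]
 [  0.         449.90768553 216.94225349]
 [  0.           0.           1.        ]] [0.12199317 0.13663172 0.77861168] [-0.30539362  0.88971996 -0.32359072  0.10208911]
```

View pics/top0.png

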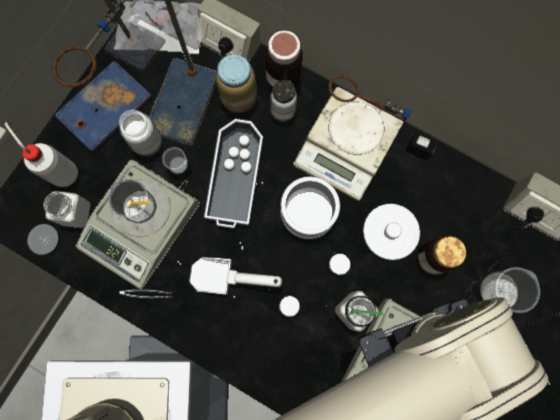

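View pics/scene0.png

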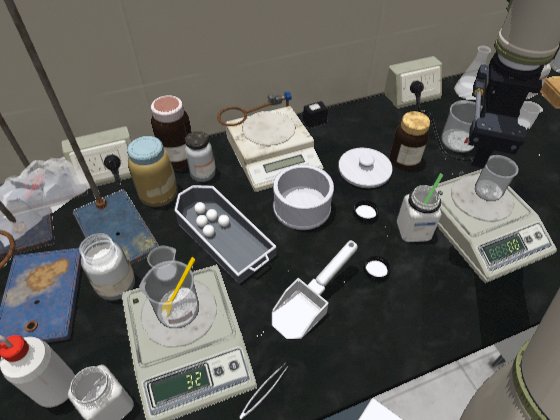

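Run:
```python
from h import *
c=np.load('top0.npy',allow_pickle=True).item(); g=cv2.cvtColor(c['img'],cv2.COLOR_BGR2GRAY)
crops=[(185,250,105,55),(200,115,70,118),(275,170,70,75)]
big=[cv2.resize(c['img'][y:y+h,x:x+w],None,fx=4,fy=4,interpolation=cv2.INTER_CUBIC) for x,y,w,h in crops]
W=np.zeros((600,800,3),np.uint8); W[:472,:280]=big[1]; W[:220,300:720]=big[0]; W[240:540,300:580]=big[2]
cv2.imwrite('pics/crop.png',W)
def px(p,z,n): print(n,np.round(plane(c,p,z),3).tolist())
m=np.zeros_like(g); m[250:300,185:290]=(g[250:300,185:290]>90)
cs=max(cv2.findContours(m,0,2)[0],key=cv2.contourArea); print(cv2.minAreaRect(cs),cv2.contourArea(cs))
# balls
hsv=cv2.cvtColor(c['img'],cv2.COLOR_BGR2HSV)
m=np.zeros_like(g); m[130:180,220:258]=(g[130:180,220:258]>185)*255
n,l,st,ce=cv2.connectedComponentsWithStats(m); print(st[1:,4]); px(ce[1:],.0165,'balls')
px([[282.3,213.9],[382.3,213.9]],0,'axes')
# jar outer
m=np.zeros_like(g); m[170:245,275:345]=(g[170:245,275:345]>75)
cs=max(cv2.findContours(m,0,2)[0],key=cv2.contourArea); print(cv2.fitEllipse(cs)); px([cv2.fitEllipse(cs)[0]],.074,'jar')
# lid, caps
px([[391,231],[340,264],[289,306]],.02,'lid,cap,cap'); px([[175,160]],.058,'beaker')
```

```text
((235.4182586669922, 277.37518310546875), (91.85211944580078, 35.877349853515625), 6.581944942474365) 1766.0
[ 5  4 65 67 67 36 68 67]
balls [[0.686, -0.214, 0.016], [0.688, -0.302, 0.016], [0.666, -0.271, 0.016], [0.636, -0.246, 0.016], [0.631, -0.273, 0.016], [0.592, -0.301, 0.016], [0.606, -0.236, 0.016], [0.6, -0.277, 0.016]]
axes [[0.487, -0.365, 0.0], [0.489, -0.603, 0.0]]
((310.6365661621094, 204.3873291015625), (58.14852523803711, 69.02545928955078), 29.7557430267334)
jar [[0.495, -0.427, 0.074]]
lid,cap,cap [[0.444, -0.617, 0.02], [0.367, -0.497, 0.02], [0.272, -0.38, 0.02]]
beaker [[0.6, -0.117, 0.058]]
```

View pics/crop.png

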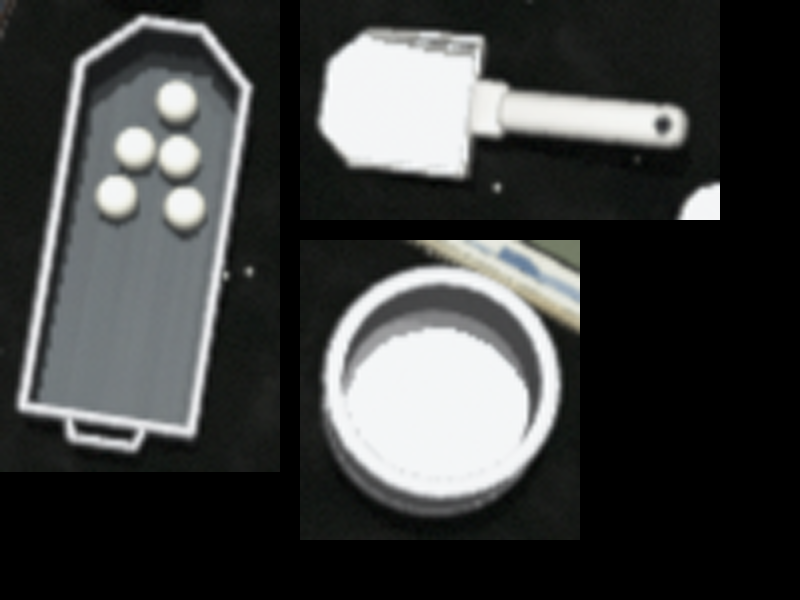

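Run:
```python
from h import *
c=np.load('top0.npy',allow_pickle=True).item(); s=np.load('scene0.npy',allow_pickle=True).item()
g=cv2.cvtColor(c['img'],cv2.COLOR_BGR2GRAY)
T=lambda p:np.array(p)/4+[200,115]; S=lambda p:(np.array(p)-[300,0])/4+[185,250]; J=lambda p:(np.array(p)-[300,240])/4+[275,170]
P=lambda p,z:plane(c,p,z)[:,:2]
nr=P(T([[22,408],[193,434]]),.03); no=P(T([[143,20],[204,29]]),.05); ch=P(T([[80,66],[248,88]]),.046)
print('near',nr,'nose',no,'ch',ch,'w',[np.linalg.norm(q[0]-q[1]).round(4) for q in(nr,no,ch)])
a=nr.mean(0);b=no.mean(0); d=(b-a)/np.linalg.norm(b-a); print('len',np.linalg.norm(b-a),'ctr',(a+b)/2,'ang',np.degrees(np.arctan2(d[1],d[0])), 'ch mid', ch.mean(0), (ch.mean(0)-(a+b)/2)@d)
j=P(J([[442,382]]),.074); print('jar',j)
rear=P(S([[483,37],[467,178]]),.04); print('rear',rear,np.linalg.norm(rear[0]-rear[1]))
lip=P(S([[325,77],[321,123]]),.002); print('lip',lip,np.linalg.norm(lip[0]-lip[1]))
def hc(u):
    col=g[262:296,u].astype(float); m=col>110; return np.array([u,262+np.flatnonzero(m).mean()])
for u,sx in ((240,-75),(262,-120)):
    pass
us=np.arange(234,274); cen=np.array([hc(u) for u in us])
# height guess along handle: iterate
lm=lip.mean(0)
z=np.full(len(us),.06)
for _ in range(5):
    w=np.array([plane(c,[p],zz)[0,:2] for p,zz in zip(cen,z)])
    sx=.045-np.linalg.norm(w-lm,axis=1); z=.0595+(-.112-sx)*np.tan(np.radians(16))+.0104
vx,vy,x0,y0=cv2.fitLine(w.astype(np.float32),2,0,.01,.01).ravel()
print('handle line',vx,vy,x0,y0,'ang mouth',np.degrees(np.arctan2(-vy,-vx))%180)
d=lm-w.mean(0); print('lip-from-handle ang',np.degrees(np.arctan2(d[1],d[0])))
i=np.argmin(abs(sx+.112)); print('grip',w[i],'sx range',sx[0],sx[-1])
# tail end
print('tail', P(S([[688,126]]),.08), 'dist lip', np.linalg.norm(P(S([[688,126]]),.08)-lm))
st=read_state(); M=R.from_quat(st['eef_rot']).as_matrix(); print(M.round(3))
```

```text
near [[ 0.47279933 -0.18742038]
 [ 0.45825947 -0.28605666]] nose [[ 0.70157633 -0.25360256]
 [ 0.69633895 -0.28953159]] ch [[ 0.67426242 -0.21693288]
 [ 0.66161904 -0.31568979]] w [np.float64(0.0997), np.float64(0.0363), np.float64(0.0996)]
len 0.23601222541862446 ctr [ 0.58224352 -0.2541528 ] ang -8.48618616270417 ch mid [ 0.66794073 -0.26631133] 0.08655319895031195
jar [[ 0.49237054 -0.426518  ]]
rear [[ 0.37478554 -0.24869989]
 [ 0.2965127  -0.24168826]] 0.07858626225325285
lip [[ 0.35483537 -0.15457688]
 [ 0.32842641 -0.15329715]] 0.026439947765655343
handle line 0.11074438 0.9938489 0.3300318 -0.30147564 ang mouth 83.64178
lip-from-handle ang 85.50481414981127
grip [ 0.32819156 -0.30937547] sx range -0.059337074183869146 -0.14593508550079887
tail [[ 0.32359108 -0.36358786]] dist lip 0.21042554877858421
[[ 0.938  0.347 -0.   ]
 [ 0.347 -0.938  0.001]
 [-0.    -0.001 -1.   ]]
```

```bash
python3 -m crank '0.143 -0.158 0 0 1;0.143 -0.158 0 0 1;0.143 -0.158 0 0 1;0.143 -0.158 0 0 1;0.143 -0.158 0 0 1;0.143 -0.158 0 0 1;0.143 -0.158 0 0 1;0 0 0 -0.09 0;0 0 0 -0.09 0;0 0 0 -0.09 0' 20; python3 -m crank '0 0 0 -0.09 0;0 0 0 -0.09 0;0 0 0 -0.09 0;0 0 0 -0.09 0;0 0 0 -0.087 0;0 0 0.1 0 0;0 0 0.1 0 0;0 0 0 0 0'
```

```text
time: 1.1
ee_pos: [0.328, -0.3087, 0.2224]
eef_rot: [0.924, 0.383, -0.0, -0.0]
ft_force: [0.6, -0.8, -0.9]
width: 0.0705
grip_force: 0.0
time: 1.9
ee_pos: [0.3267, -0.308, 0.1802]
eef_rot: [0.738, 0.675, -0.0, -0.002]
ft_force: [-1.2, -0.7, -0.3]
width: 0.0438
grip_force: 0.0
```

```bash
python3 -m crank '0 0 0.175 0 0;0 0 0.175 0 0;0 0 0.175 0 0;0 0 0.17 0 0;0 0 0 0 0;0 0 0 0 0;0 0 0 0 -1;0 0 0 0 -1;0 0 0 0 -1;0 0 0 0 -1' 60
python3 - <<'E'
from h import *
c=cams.camera('top'); c2=cams.camera('scene'); c3=cams.camera('wrist')
cv2.imwrite('pics/a.png',np.hstack([c2['img'][150:400,200:500],c3['img'][100:350,130:430]]))
print(read_state()['width'],read_state()['grip_force'])
E
```

```text
time: 2.9
ee_pos: [0.3284, -0.3095, 0.0443]
eef_rot: [0.738, 0.675, 0.0, 0.001]
ft_force: [-0.2, -1.5, 2.5]
width: 0.0216
grip_force: 59.6
0.021394281109912747 59.59096468985081
```

View pics/a.png

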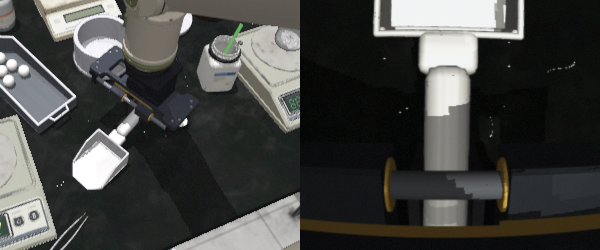

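```bash
python3 -m crank '0 0 -0.1 0 -1;0 0 -0.2 0 -1;0 0 -0.2 0 -1;0 0 -0.1 0 -1;0 0 0 0.06 -1;0 0 0 0.09 -1;0 0 0 0.09 -1;0 0 0 0.09 -1;0 0 0 0.09 -1;0 0 0 0.09 -1'; python3 -m crank '0 0 0 0.09 -1;0 0 0 0.09 -1;0 0 0 0.09 -1;0 0 0 0.09 -1;0 0 0 0.09 -1;0 0 0 0.078 -1;0 0 0 0 -1;0 0 0 0 -1'
python3 - <<'E'
from h import *
c=cams.camera('top'); c2=cams.camera('scene')
cv2.imwrite('pics/b.png',np.hstack([c2['img'][80:380,100:460],c['img'][80:380,150:450]]))
E
```

```text
time: 4.05
ee_pos: [0.3277, -0.3088, 0.1631]
eef_rot: [0.944, 0.331, -0.0, -0.0]
ft_force: [0.1, -0.5, -1.7]
width: 0.0215
grip_force: 59.6
time: 4.85
ee_pos: [0.3278, -0.3089, 0.1633]
eef_rot: [0.997, -0.073, -0.0, -0.0]
ft_force: [-0.5, -0.4, -1.5]
width: 0.0213
grip_force: 59.6
```

View pics/b.png

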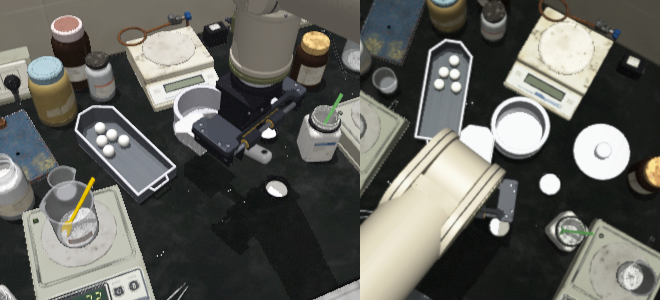

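```bash
python3 -m crank '0.06 -0.075 0 0 -1;0.1 -0.115 0 0 -1;0.1 -0.115 0 0 -1;0.08 -0.095 0 0 -1;0.056 -0.059 0 0 -1;0 0 0.13 0 -1;0 0 0.15 0 -1;0 0 0.13 0 -1;0 0 0.09 0 -1;0 0 0 0 -1'
python3 - <<'E'
from h import *
c=cams.camera('top'); c2=cams.camera('scene')
cv2.imwrite('pics/c.png',np.hstack([cv2.resize(c2['img'][170:290,160:310],None,fx=2.66,fy=2.66,interpolation=2),cv2.resize(c['img'][110:230,190:290],None,fx=2.66,fy=2.66,interpolation=2)]))
E
```

```text
time: 5.95
ee_pos: [0.4183, -0.2292, 0.0613]
eef_rot: [0.997, -0.074, -0.002, -0.001]
ft_force: [-0.6, -0.4, -0.9]
width: 0.0211
grip_force: 59.6
```

View pics/c.png

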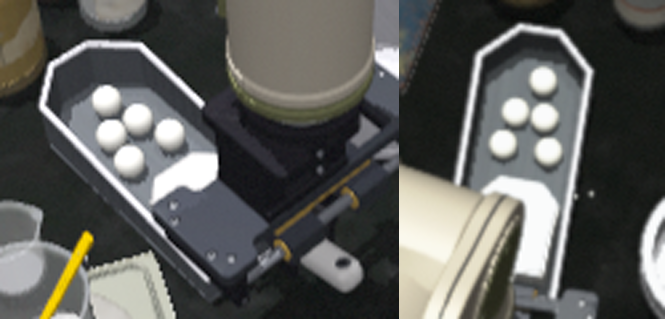

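```bash
python3 -m crank '0 0 0.03 0 -1;0 0 0.025 0 -1;0 0 0.01 0 -1;0 0 0 0 -1;0 0 0 0 -1'; python3 -m crank '0 0 0.01 0 -1;0 0 0 0 -1;0 0 0 0 -1'
```

```text
time: 6.55
ee_pos: [0.4201, -0.2302, 0.0507]
eef_rot: [0.997, -0.075, 0.0, 0.0]
ft_force: [-0.1, -0.2, -1.9]
width: 0.0216
grip_force: 59.6
time: 6.85
ee_pos: [0.4202, -0.2302, 0.0486]
eef_rot: [0.997, -0.075, 0.0, 0.0]
ft_force: [0.6, -0.6, -1.3]
width: 0.0214
grip_force: 59.6
```

```bash
python3 -m crank '0 0 0.006 0 -1;0 0 0 0 -1;0 0 0 0 -1';  python3 -m crank '0 0 0.006 0 -1;0 0 0 0 -1;0 0 0 0 -1'
```

```text
time: 7.15
ee_pos: [0.4203, -0.2303, 0.0479]
eef_rot: [0.997, -0.075, 0.0, 0.0]
ft_force: [-2.0, 1.7, 6.2]
width: 0.0213
grip_force: 59.6
time: 7.45
ee_pos: [0.4204, -0.2308, 0.0471]
eef_rot: [0.997, -0.075, 0.0, 0.001]
ft_force: [-5.0, 0.0, 10.8]
width: 0.0219
grip_force: 59.9
```

```bash
python3 -m crank '0 0 -0.008 0 -1;0 0 0 0 -0.45;0 0 0 0 -0.45;0 0 0 0 -0.45' 3;  python3 -m crank '0 0 0 0 -1;0 0 0 0 -1;0 0 0 0 -1' 60
```

```text
time: 7.85
ee_pos: [0.42, -0.23, 0.0476]
eef_rot: [0.997, -0.075, -0.0, -0.0]
ft_force: [1.2, 0.2, 0.4]
width: 0.0238
grip_force: 0.0
time: 8.15
ee_pos: [0.42, -0.2301, 0.0477]
eef_rot: [0.997, -0.075, -0.0, -0.0]
ft_force: [0.4, 0.0, -0.5]
width: 0.0216
grip_force: 60.0
```

```bash
python3 -m crank '0.03 0 0 0 -1;0.05 0 0 0 -1;0.05 0 0 0 -1;0.05 0 0 0 -1;0.05 0 0 0 -1;0.05 0 0 0 -1;0.05 0 0 0 -1;0.05 0 0 0 -1;0.04 0 0 0 -1;0.04 0 0 0 -1'
python3 - <<'E'
from h import *
c=cams.camera('top'); c2=cams.camera('scene')
cv2.imwrite('pics/d.png',np.hstack([cv2.resize(c2['img'][170:290,160:310],None,fx=2.66,fy=2.66,interpolation=2),cv2.resize(c['img'][110:230,190:290],None,fx=2.66,fy=2.66,interpolation=2)]))
E
```

```text
time: 9.15
ee_pos: [0.511, -0.2439, 0.0476]
eef_rot: [0.997, -0.075, -0.001, -0.0]
ft_force: [-10.0, 2.1, 8.4]
width: 0.0215
grip_force: 60.0
```

View pics/d.png

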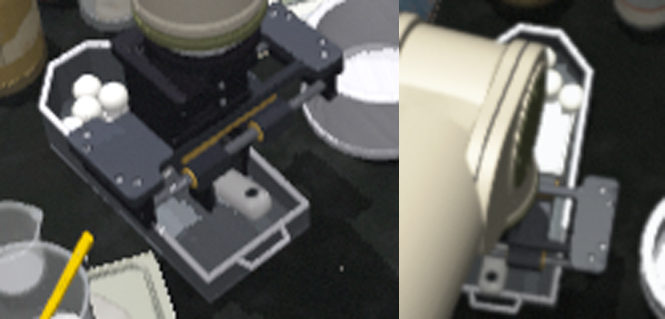

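```bash
python3 -m crank '0.015 0 0 0 -1;0.015 0 0 0 -1;0.015 0 0 0 -1;0.015 0 0 0 -1;0.015 0 0 0 -1;0 0 0 0 -1'; python3 -m crank '0.015 0 0 0 -1;0.015 0 0 0 -1;0.015 0 0 0 -1;0.01 0 0 0 -1;0 0 0 0 -1'
python3 - <<'E'
from h import *
c=cams.camera('top'); c2=cams.camera('scene');s=read_state(); c3=cams.camera('wrist')
cv2.imwrite('pics/e.png',np.hstack([cv2.resize(c2['img'][170:290,160:290],None,fx=2.3,fy=2.3,interpolation=2),cv2.resize(c['img'][110:230,205:275],None,fx=2.3,fy=2.3,interpolation=2),c3['img'][0:276,130:430]]))
E
```

```text
time: 9.85
ee_pos: [0.5264, -0.2461, 0.0478]
eef_rot: [0.997, -0.075, 0.0, 0.0]
ft_force: [0.2, -0.8, -0.9]
width: 0.0215
grip_force: 60.0
time: 10.35
ee_pos: [0.5373, -0.2476, 0.0478]
eef_rot: [0.997, -0.074, 0.0, -0.0]
ft_force: [0.1, 0.4, -0.6]
width: 0.0214
grip_force: 60.0
```

View pics/e.png

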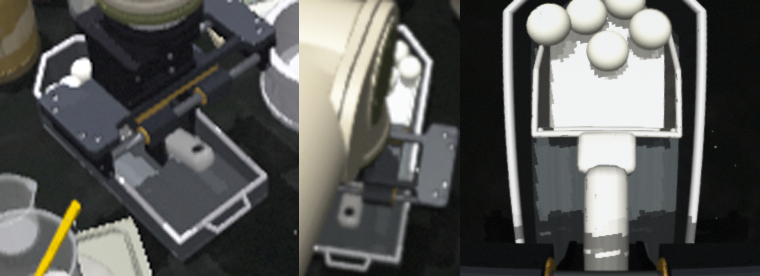

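```bash
cat >> h.py <<'E'
def wrist():
    s=read_state(); c=cams.camera('wrist'); return s,c
def wray(s,c,uv):
    uv=np.atleast_2d(uv).astype(float); K=np.array(c['K']); q=(uv-[K[0,2],K[1,2]])/[K[0,0],K[1,1]]
    th=np.linalg.norm(q,axis=1); d=np.c_[q/np.maximum(th,1e-9)[:,None]*np.sin(th)[:,None],np.cos(th)]
    M=np.array(c['mount']); Rt=R.from_quat(s['eef_rot']).as_matrix()
    return np.array(s['ee_pos'])+Rt@M[:3,3], d@M[:3,:3].T@Rt.T
def balls(s,c,z,org,ang,y1=140):
    g=cv2.cvtColor(c['img'],cv2.COLOR_BGR2GRAY)
    ci=cv2.HoughCircles(g[:y1],cv2.HOUGH_GRADIENT,1,18,param1=120,param2=14,minRadius=14,maxRadius=28)
    ci=ci[0] if ci is not None else np.zeros((0,3))
    o,d=wray(s,c,ci[:,:2]); p=o+d*((z-o[2])/d[:,2])[:,None]
    a=np.radians(ang); Q=(p[:,:2]-org)@np.array([[np.cos(a),-np.sin(a)],[np.sin(a),np.cos(a)]])
    return ci,Q
E
python3 - <<'E'
from h import *
s,c=wrist(); np.save('w1.npy',dict(s=s,c=c),allow_pickle=True)
ci,Q=balls(s,c,.019,[.582,-.254],-8.5)
for a,b in zip(ci,Q): print(a.round(0),(1000*b).round(1))
E
```

```text
[218.  24.  22.] [87.9 33.1]
[276.  52.  21.] [69.7 -0.5]
[316.  36.  21.] [ 80.2 -23.8]
[512.  94.  26.] [  59.4 -165.7]
[256.  14.  20.] [93.4 11.3]
[534.  60.  16.] [  89.1 -191.4]
```

Run:
```python
from h import *
w=np.load('w1.npy',allow_pickle=True).item(); s,c=w['s'],w['c']
o,d=wray(s,c,[[218,24],[256,14],[276,52],[316,36],[298,1]]); print('cam',o)
a=np.radians(-8.5); Rm=np.array([[np.cos(a),-np.sin(a)],[np.sin(a),np.cos(a)]])
for z in (.0165,.019,.025,.03,.035,.04):
    p=o+d*((z-o[2])/d[:,2])[:,None]; print(z,(1000*(p[:,:2]-[.582,-.254])@Rm).round(1).tolist())
# fisheye angular radius -> range for each ball
f=np.array(c['K'])[0,0]; print('f',f,[round(.0125/np.sin(r/f),3) for r in (22,20,21,21)], np.round((o[2]-.019)/-d[:,2],3))
# check camera: tray wall tops & scoop rear corners in wrist crop: rear wall y row 133 x 533..682
o,d=wray(s,c,[[203,134],[353,134]]); p=o+d*((.044-o[2])/d[:,2])[:,None]; print('scoop rear',(1000*(p[:,:2]-[.582,-.254])@Rm).round(1).tolist())
```

```text
cam [ 0.60646505 -0.25822887  0.20976463]
0.0165 [[89.1, 33.9], [94.7, 11.1], [69.9, -0.8], [80.6, -24.4], [103.6, -13.9]]
0.019 [[88.3, 33.4], [93.8, 11.0], [69.3, -0.8], [79.9, -24.1], [102.6, -13.8]]
0.025 [[86.3, 32.4], [91.6, 10.6], [67.9, -0.8], [78.2, -23.4], [100.1, -13.3]]
0.03 [[84.6, 31.5], [89.8, 10.3], [66.8, -0.8], [76.7, -22.8], [98.1, -13.0]]
0.035 [[82.9, 30.6], [88.0, 10.0], [65.6, -0.8], [75.3, -22.2], [96.1, -12.7]]
0.04 [[81.3, 29.7], [86.2, 9.7], [64.4, -0.7], [73.9, -21.5], [94.0, -12.3]]
f 325.19226210127806 [np.float64(0.185), np.float64(0.203), np.float64(0.194), np.float64(0.194)] [0.204 0.203 0.196 0.2   0.206]
scoop rear [[21.7, 36.7], [21.8, -40.4]]
```

```bash
python3 -m crank '-0.012 0 0 0 -1;-0.012 0 0.01 0 -1;-0.012 0 0.014 0 -1;-0.012 0 0.014 0 -1;-0.012 0 0.014 0 -1;-0.012 0 0.014 0 -1;0 0 0 0 -1;0 0 0 0 -1;0 0 0 0 -1'
python3 - <<'E'
from h import *
s,c=wrist(); np.save('w2.npy',dict(s=s,c=c),allow_pickle=True)
ci,Q=balls(s,c,.025,[.582,-.254],-8.5,180)
for a,b in zip(ci,Q): print(a.round(0),(1000*b).round(1))
cv2.imwrite('pics/f.png',c['img'][:300,130:430])
E
```

```text
time: 11.45
ee_pos: [0.5243, -0.2461, 0.036]
eef_rot: [0.997, -0.075, 0.002, 0.001]
ft_force: [3.4, 0.2, 5.9]
width: 0.0215
grip_force: 60.0
[268.  94.  22.] [29.   3.3]
[296.  54.  22.] [ 51.6 -12. ]
[320.  96.  22.] [ 28.8 -24.1]
[ 66. 146.  27.] [  6.9 127.4]
[ 20. 140.  24.] [ 15.3 169.9]
[524.  70.  27.] [  60.8 -162.9]
[536.  40.  22.] [  86.5 -178.4]
[522. 128.  27.] [  21.5 -161.3]
[542. 106.  16.] [  40.  -182.3]
[226. 138.  27.] [ 5.8 25.2]
[326. 140.  22.] [  5.3 -28.1]
[62. 38. 17.] [ 76.9 130.8]
[ 42. 164.  20.] [ -2.3 150.2]
[512.  84.  19.] [  49.2 -151.2]
[62. 58. 15.] [ 63.5 130.7]
```

View pics/f.png

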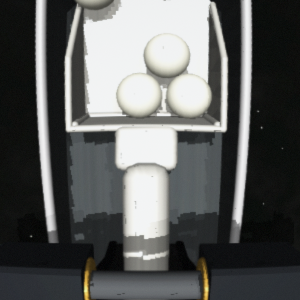

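```bash
python3 -m crank '-0.01 0 0 0 -1;-0.02 0 0 0 -1;-0.025 0 0 0 -1;-0.03 0 0 0 -1;-0.03 0 0 0 -1;-0.03 0 0 0 -1;-0.03 0 0 0 -1;-0.02 0 0 0 -1;-0.01 0 0 0 -1;0 0 0 0 -1'
python3 - <<'E'
from h import *
s,c=wrist(); c2=cams.camera('top'); c3=cams.camera('scene')
np.save('w3.npy',dict(s=s,c=c,t=c2,sc=c3),allow_pickle=True)
ci,Q=balls(s,c,.025,[.582,-.254],-8.5,120)
for a,b in zip(ci,Q):
    if abs(b[1])<.06: print(a.round(0),(1000*b).round(1))
g=cv2.cvtColor(c2['img'],cv2.COLOR_BGR2GRAY)
m=np.zeros_like(g); m[115:185,205:262]=(g[115:185,205:262]>185)*255
n,l,st,ce=cv2.connectedComponentsWithStats(m)
a=np.radians(-8.5); Rm=np.array([[np.cos(a),-np.sin(a)],[np.sin(a),np.cos(a)]])
for i in range(1,n):
    if st[i,4]>30: print(st[i],(1000*(plane(c2,[ce[i]],.0165)[:,:2]-[.582,-.254])@Rm).round(1))
E
```

```text
time: 12.5
ee_pos: [0.4829, -0.2399, 0.0357]
eef_rot: [0.997, -0.075, 0.002, 0.001]
ft_force: [2.1, 0.4, 7.6]
width: 0.0215
grip_force: 60.0
[294.  56.  24.] [  7.9 -10.3]
[272.  94.  23.] [-13.    1.2]
[318.  94.  23.] [-12.1 -23. ]
[217 119  45  66 210] [[ 79.7 -10.9]]
[223 134   9   9  66] [[82.5 36.1]]
[205 143  28  42 808] [[17.1 53.4]]
[240 142  10  10  68] [[69.1 -9.4]]
[220 149  19  36 186] [[11.3 17.9]]
[239 151  16  34 322] [[ 16.  -24.1]]
```

```bash
python3 -m crank '0 0 -0.03 0 -1;0 0 -0.08 0 -1;0 0 -0.12 0 -1;0 0 -0.14 0 -1;0 0 -0.11 0 -1;0 0 -0.06 0 -1;0 0 -0.02 0 -1;-0.02 0.02 0 0 -1;-0.05 0.04 0 0 -1;-0.08 0.06 0 0 -1';  python3 -m crank '-0.1 0.08 0 0 -1;-0.1 0.08 0 0 -1;-0.08 0.06 0 0 -1;-0.05 0.04 0 0.02 -1;-0.03 0.025 0 0.05 -1;0 0 0 0.08 -1;0 0 0 0.09 -1;0 0 0 0.08 -1;0 0 0 0.06 -1;0 0 0 0.025 -1'
python3 - <<'E'
from h import *
s,c=wrist(); np.save('w4.npy',dict(s=s,c=c),allow_pickle=True)
ci,Q=balls(s,c,s['ee_pos'][2]-.011,[s['ee_pos'][0],s['ee_pos'][1]],np.degrees(2*np.arctan2(s['eef_rot'][1],s['eef_rot'][0])),120)
print(np.degrees(2*np.arctan2(s['eef_rot'][1],s['eef_rot'][0])))
for a,b in zip(ci,Q):
    if abs(b[1])<.06: print(a.round(0),(1000*b).round(1))
E
```

```text
time: 13.65
ee_pos: [0.4474, -0.2585, 0.1451]
eef_rot: [0.997, -0.074, -0.001, -0.001]
ft_force: [0.3, -0.5, -2.9]
width: 0.0213
grip_force: 60.0
time: 14.65
ee_pos: [0.3682, -0.304, 0.1458]
eef_rot: [0.923, -0.385, -0.001, -0.0]
ft_force: [-0.2, -0.7, -3.3]
width: 0.0216
grip_force: 60.0
-45.31306229353271
[256.  98.  23.] [85.8  9.6]
[286.  62.  23.] [105.3  -5.5]
[316.  94.  22.] [ 87.7 -21.8]
```

```bash
python3 -m crank '0.01 0 0.05 0 -1;0 0 0.08 0 -1;0 0 0.06 0 -1;0 0 0.03 0 -1;0 0 0 0 -1;0 0 0 0 -1'; python3 -m crank '0 0 0 0 -1;0 0 0 0 -1;0 0 0 0 -1' 5; python3 -m crank '0.022 0 -0.04 0 -1;0.022 0 -0.045 0 -1;0 0 0 0 -1;0 0 0 0 -1'
python3 - <<'E'
from h import *
s,c=wrist(); np.save('w5.npy',dict(s=s,c=c),allow_pickle=True)
ci,Q=balls(s,c,s['ee_pos'][2]-.02,[s['ee_pos'][0],s['ee_pos'][1]],-45.3,120)
for a,b in zip(ci,Q):
    if abs(b[1])<.06: print(a.round(0),(1000*b).round(1))
E
```

```text
time: 15.3
ee_pos: [0.3705, -0.3057, 0.1029]
eef_rot: [0.924, -0.383, 0.0, 0.0]
ft_force: [-0.1, -0.4, -1.3]
width: 0.0213
grip_force: 60.0
time: 15.6
ee_pos: [0.3705, -0.3057, 0.1029]
eef_rot: [0.924, -0.383, 0.0, 0.0]
ft_force: [-0.9, -0.1, -0.4]
width: 0.0218
grip_force: 5.0
time: 16.0
ee_pos: [0.3771, -0.3123, 0.1201]
eef_rot: [0.924, -0.383, 0.001, 0.0]
ft_force: [0.5, -0.6, -1.1]
width: 0.022
grip_force: 5.0
[286.  72.  23.] [100.9  -5.8]
[316. 102.  20.] [ 84.3 -22. ]
[258. 104.  21.] [82.7 10. ]
```

```bash
python3 -m crank '0.03 0 -0.044 0 -1;0.033 0 -0.044 0 -1;0.038 0 -0.038 0 -1;0.039 0 -0.038 0 -1;0.044 0 -0.03 0 -1;0.045 0 -0.03 0 -1;0.048 0 -0.025 0 -1;0 0 0 0 -1;0 0 0 0 -1;0 0 0 0 -1'
python3 - <<'E'
from h import *
s,c=wrist(); t=cams.camera('top'); sc=cams.camera('scene'); np.save('w6.npy',dict(s=s,c=c,t=t,sc=sc),allow_pickle=True)
ci,Q=balls(s,c,s['ee_pos'][2]-.05,[s['ee_pos'][0],s['ee_pos'][1]],-45.3,200)
for a,b in zip(ci,Q):
    if abs(b[1])<.06: print(a.round(0),(1000*b).round(1))
cv2.imwrite('pics/g.png',np.hstack([c['img'][:280,130:430],cv2.resize(t['img'][160:260,250:360],None,fx=2.8,fy=2.8)[:280],sc['img'][100:380,200:360]]))
E
```

```text
time: 17.05
ee_pos: [0.4155, -0.3508, 0.1691]
eef_rot: [0.924, -0.383, -0.0, -0.0]
ft_force: [0.3, -0.5, -1.1]
width: 0.0217
grip_force: 5.0
[308.  40.  27.] [128.1 -20.2]
[228.  34.  26.] [133.2  31.7]
[234.  70.  14.] [107.5  27.3]
[266.  40.  15.] [128.3   6.9]
```

```bash
python3 -m crank '0.05 0 -0.02 0 -1;0.05 0 -0.015 0 -1;0 0 -0.02 0 -1;0 0 0.02 0 -1;0 0 0 0 -1;0 0 0 0 -1'
python3 - <<'E'
from h import *
s,c=wrist(); t=cams.camera('top'); sc=cams.camera('scene'); np.save('w6.npy',dict(s=s,c=c,t=t,sc=sc),allow_pickle=True)
cv2.imwrite('pics/h.png',np.hstack([c['img'][:280,130:430],cv2.resize(t['img'][160:260,250:360],None,fx=2.8,fy=2.8)[:280],sc['img'][100:380,200:360]]))
E
python3 -m crank '-0.05 0 -0.1 0 -1;-0.1 0 -0.15 0 -1;-0.1 0 -0.1 0 -1;-0.1 0 -0.05 0 -1;0 0 0 0 -1;0 0 0 0 -1;0 0 0 0 -1;0 0 0 0 -1' 60
python3 -c "
from h import *
s,c=wrist(); t=cams.camera('top'); np.save('w7.npy',dict(s=s,c=c,t=t),allow_pickle=True)
g=cv2.cvtColor(t['img'],cv2.COLOR_BGR2GRAY); np.set_printoptions(linewidth=250); print(g[175:240:3,280:345:3])"
```

```text
time: 17.8
ee_pos: [0.4294, -0.3648, 0.176]
eef_rot: [0.924, -0.383, -0.0, -0.0]
ft_force: [0.6, 0.1, -0.7]
width: 0.0218
grip_force: 5.0
time: 18.75
ee_pos: [0.3804, -0.3158, 0.2555]
eef_rot: [0.924, -0.383, -0.001, -0.0]
ft_force: [-0.2, 0.1, -1.3]
width: 0.0215
grip_force: 60.0
[[ 23  25  24  26  25  24  23  25  24  34  56 121 188 199 229 202 136 137 227 217  87 119]
 [ 53  27  27  28  26  25  85 208 243 245 246 244 238 213 193 215 230 176 156 221 231 192]
 [155 107  27  29  71 226 247 242 187 138 111 148 194 246 247 222 201 202 220 201 180 217]
 [178 164 117 149 151 217 122  74  74  75  74  76  74  77 140 245 239 151 186 219 228 177]
 [191 127 185 183 172  88 120  77  87 101  94  81  77  75  76  85 239 242  79 154 188 220]
 [160 201 201 195  95 159 167 151 225 134 136 136 141 188  80  74  83 245 225  29  97 174]
 [189 214 210 126 177 192 184 133 173 226 247 242 244 248 240  80  77 120 247 106  24  40]
 [221 219 163 165 209 203 157  68 213 203 248 239 240 248 244 135  78  76 244 226  24  24]
 [223 208 132 218 214 187  96 101 187 247 248 240 152 204 169 221 120  74 153 244  26  22]
[... 484 characters left out ...]
8 248 248 248 248 248 248 248 248 248 248 170 247 131  21  20]
 [190 211  58  48 244 248 248 248 248 248 248 248 248 248 248 248 248 240 234  27  21  18]
 [155  85  38 159 246 247 248 248 248 248 248 248 248 248 248 248 246 244  71  20  22  24]
 [148  38  75 217 236 247 243 248 248 248 248 248 248 248 248 246 244 112  15  25  27  22]
 [ 50  41 205 219 219 225 247 247 243 242 245 244 244 246 247 227 125  13  20  24  26  27]
 [ 37 135 220 223 222 204 104 182 239 243 247 244 235 197 120  89  17  18  24  24  28  27]
 [ 56 110 220 224 224 220  96  76  75  81  85  81  78 111  55  15  15  22  27  26  24  25]
 [ 83 115 111 220 223 223  53  33  65  73  72  59  33  17  13  13  19  21  25  27  24  21]]
```

```bash
python3 -m crank '0 0 0 -0.08 -1;0 0 0 -0.085 -1;0 0 0 -0.085 -1;0 0 0 -0.085 -1;0 0 0 -0.074 -1;0.12 -0.09 0 0 -1;0.2 -0.142 0 0 -1;0.2 -0.142 0 0 -1;0.12 -0.09 0 0 -1;0 0 0 0 -1'
python3 - <<'E'
from h import *
s,c=wrist(); t=cams.camera('top'); sc=cams.camera('scene'); np.save('w8.npy',dict(s=s,c=c,t=t,sc=sc),allow_pickle=True)
a=np.radians(-8.5); Rm=np.array([[np.cos(a),-np.sin(a)],[np.sin(a),np.cos(a)]])
for nm,cc in(('t',t),('s',sc)):
    g=cv2.cvtColor(cc['img'],cv2.COLOR_BGR2GRAY)
    m=(g>180).astype(np.uint8)*255
    n,l,st,ce=cv2.connectedComponentsWithStats(m)
    for i in range(1,n):
        p=(1000*(plane(cc,[ce[i]],.0165)[:,:2]-[.582,-.254])@Rm)[0]
        if 20<st[i,4]<400 and abs(p[0])<120 and abs(p[1])<50: print(nm,st[i],p.round(1))
g=cv2.cvtColor(t['img'],cv2.COLOR_BGR2GRAY); u=g[180:225,285:340]; 
j=cv2.resize(t['img'][165:250,270:350],None,fx=3.4,fy=3.4,interpolation=2); 
cv2.imwrite('pics/i.png',np.hstack([j[:280],sc['img'][160:440,160:460][:280],c['img'][:280,130:330]]))
E
```

```text
time: 19.85
ee_pos: [0.5237, -0.238, 0.2553]
eef_rot: [0.998, -0.068, 0.0, -0.001]
ft_force: [-0.3, 0.7, -1.9]
width: 0.0215
grip_force: 60.0
t [242 128   9   9  64] [104.5  -6.4]
t [239 150   6   9  36] [48.2 -3.9]
t [250 183   5  24  41] [-45.2 -45.7]
s [175 186  53  79 299] [54.3 30.8]
s [190 197  11   9  63] [107.8  -8.7]Traceback (most recent call last):
  File "<stdin>", line 13, in <module>
    return _nx.concatenate(arrs, 1, dtype=dtype, casting=casting)
           ~~~~~~~~~~~~~~~^^^^^^^^^^^^^^^^^^^^^^^^^^^^^^^^^^^^^^^
ValueError: all the input array dimensions except for the concatenation axis must match exactly, but along dimension 0, the array at index 0 has size 280 and the array at index 1 has size 260
```

```bash
python3 -m crank '0 0.02 0 0.008 -1;0 0 0.1 0 -1;0 0 0.15 0 -1;0 0 0.12 0 -1;0 0 0.06 0 -1;0 0 0 0 -1;0 0 0 0 -1'
python3 - <<'E'
from h import *
s,c=wrist(); t=cams.camera('top'); sc=cams.camera('scene'); np.save('w9.npy',dict(s=s,c=c,t=t,sc=sc),allow_pickle=True)
a=np.radians(-8.5); Rm=np.array([[np.cos(a),-np.sin(a)],[np.sin(a),np.cos(a)]])
print((1000*(s['ee_pos'][:2]-[.582,-.254])@Rm).round(1), np.degrees(2*np.arctan2(s['eef_rot'][1],s['eef_rot'][0])))
j=cv2.resize(t['img'][115:250,200:350],None,fx=2.6,fy=2.6,interpolation=2)
k=cv2.resize(sc['img'][165:335,150:345],None,fx=2.05,fy=2.05,interpolation=2)
H=348
cv2.imwrite('pics/i.png',np.hstack([j[:H],k[:H]])); print(j.shape,k.shape)
E
```

```text
time: 20.7
ee_pos: [0.5199, -0.2466, 0.1715]
eef_rot: [0.997, -0.078, 0.001, 0.0]
ft_force: [0.7, 0.0, -0.7]
width: 0.0216
grip_force: 60.0
[-62.5  -1.9] -8.97448324712133
(351, 390, 3) (348, 400, 3)
```

View pics/i.png

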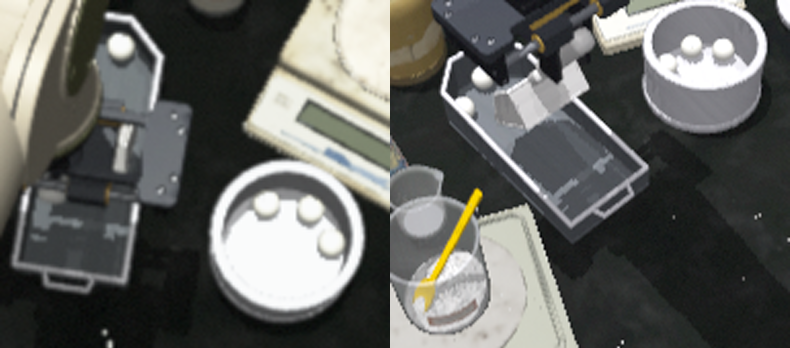

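```bash
python3 -m crank '0 0 0.07 0 -1;0 0 0.06 0 -1;0 0 0.02 0 -1;0 0 0 0 -1' 20; python3 -m crank '-0.03 0 0.018 0 -1;-0.05 0 0.03 0 -1;-0.06 0 0.035 0 -1;-0.05 0 0.03 0 -1;-0.054 0 0.05 0 -1;-0.054 0 0.05 0 -1;0 0 0 0 -1'; python3 -m crank '-0.044 0 0.059 0 -1;-0.044 0 0.059 0 -1;0 0 0 0 -1'
```

```text
time: 21.25
ee_pos: [0.519, -0.2457, 0.139]
eef_rot: [0.997, -0.078, -0.001, -0.0]
ft_force: [-0.4, -0.1, -1.1]
width: 0.0215
grip_force: 20.0
time: 21.95
ee_pos: [0.4593, -0.2367, 0.0972]
eef_rot: [0.997, -0.078, -0.001, 0.0]
ft_force: [-1.2, 0.9, -0.6]
width: 0.0221
grip_force: 20.0
time: 22.25
ee_pos: [0.4426, -0.2339, 0.0737]
eef_rot: [0.997, -0.078, -0.001, -0.0]
ft_force: [-0.5, 0.7, 0.5]
width: 0.0215
grip_force: 20.0
```

```bash
python3 -m crank '-0.022 0 0.043 0 -1;-0.022 0 0.043 0 -1;-0.022 0 0.041 0 -1;0 0 0 0 -1;0 0 0 0 -1'; python3 -m crank '0 0 0 0 -0.45;0 0 0 0 -0.45;0 0 0 0 -0.45;0 0 0 0 -1;0 0 0 0 -1;0 0 0 0 -1' 60
python3 - <<'E'
from h import *
s,c=wrist(); t=cams.camera('top'); sc=cams.camera('scene'); np.save('w10.npy',dict(s=s,c=c,t=t,sc=sc),allow_pickle=True)
a=np.radians(-8.5); Rm=np.array([[np.cos(a),-np.sin(a)],[np.sin(a),np.cos(a)]])
T=lambda p:(1000*(p[:,:2]-[.582,-.254])@Rm).round(1)
print('tcp',T(s['ee_pos'][None]), np.degrees(2*np.arctan2(s['eef_rot'][1],s['eef_rot'][0])))
for nm,cc in(('t',t),('s',sc)):
    g=cv2.cvtColor(cc['img'],cv2.COLOR_BGR2GRAY); n,l,st,ce=cv2.connectedComponentsWithStats((g>180).astype(np.uint8)*255)
    for i in range(1,n):
        p=T(plane(cc,[ce[i]],.0165))[0]
        if 20<st[i,4]<400 and abs(p[0])<120 and abs(p[1])<50: print(nm,st[i],p)
# wrist: rear wall top edges row profile
g=cv2.cvtColor(c['img'],cv2.COLOR_BGR2GRAY)
for r in range(120,150,4): 
    x=np.flatnonzero(g[r,150:420]>180)+150; print(r,x.min() if len(x) else 0,x.max() if len(x) else 0,len(x))
E
```

```text
time: 22.75
ee_pos: [0.43, -0.2318, 0.0485]
eef_rot: [0.997, -0.078, -0.0, -0.0]
ft_force: [0.1, 0.7, -1.6]
width: 0.0218
grip_force: 20.0
time: 23.35
ee_pos: [0.4305, -0.232, 0.0489]
eef_rot: [0.997, -0.078, 0.0, 0.0]
ft_force: [-0.0, 0.6, 0.7]
width: 0.0214
grip_force: 60.0
tcp [[-153.1   -0.6]] -8.9195697856147
t [212 119  51  99 342] [42.1 -7.5]
t [242 128   9   9  66] [104.4  -6.5]
t [223 134   9   9  66] [82.5 36.1]
s [190 197  11   9  78] [108.7 -10.6]
120 180 365 135
124 180 365 133
128 181 365 149
132 181 365 155
136 181 364 68
140 181 364 68
144 182 364 69
148 182 364 69
```

```bash
python3 -m crank '0 -0.0375 0 -0.005 -1;0.04 0 0 0 -1;0.06 0 0 0 -1;0.06 0 0 0 -1;0.06 0 0 0 -1;0.06 0 0 0 -1;0.05 0 0 0 -1;0.03 0 0 0 -1;0.02 0 0 0 -1;0 0 0 0 -1'
cat >> h.py <<'E'
def look(zs=(.019,.03),y1=140):
    s,c=wrist(); a=np.radians(-8.5); Rm=np.array([[np.cos(a),-np.sin(a)],[np.sin(a),np.cos(a)]])
    T=lambda p:(1000*(p[:,:2]-[.582,-.254])@Rm).round(1)
    tc=T(s['ee_pos'][None])[0]; print('tcp',tc,'lip',tc[0]+157,'z',s['ee_pos'][2].round(4),'ang',np.degrees(2*np.arctan2(s['eef_rot'][1],s['eef_rot'][0])).round(1),'f',np.round(s['ft_force'],1))
    for z in zs:
        ci,Q=balls(s,c,z,[.582,-.254],-8.5,y1)
        for q,b in zip(ci,Q):
            if abs(b[1])<.055: print(z,q.round(0),(1000*b).round(1))
    return s,c
E
python3 -c "
from h import *
look()"
```

```text
time: 24.5
ee_pos: [0.5075, -0.2357, 0.0487]
eef_rot: [0.997, -0.074, 0.001, -0.0]
ft_force: [1.1, -0.3, 1.0]
width: 0.0212
grip_force: 60.0
tcp [-76.4   7.1] lip 80.6 z 0.0487 ang -8.5 f [ 1.1 -0.3  1. ]
```

```bash
python3 -m crank '0.02 0 0 0 -1;0.02 0 0 0 -1;0.02 0 0 0 -1;0.02 0 0 0 -1;0.015 0 0 0 -1;0 0 0 0 -1'
python3 -c "
from h import *
look()"
```

```text
time: 25.15
ee_pos: [0.526, -0.2386, 0.0488]
eef_rot: [0.997, -0.074, 0.0, 0.0]
ft_force: [-1.7, -1.0, 3.0]
width: 0.0212
grip_force: 60.0
tcp [-57.6   6.9] lip 99.4 z 0.0488 ang -8.5 f [-1.7 -1.   3. ]
0.019 [234.  12.  19.] [83.2 31.8]
0.03 [234.  12.  19.] [79.1 30.4]
```

```bash
python3 -m crank '0 0.015 0 0 -1;0 0.02 0 0 -1;0 0.02 0 0 -1;0 0 0 0 -1'
python3 -c "
from h import *
look()"
```

```text
time: 25.6
ee_pos: [0.5238, -0.2503, 0.0488]
eef_rot: [0.997, -0.074, 0.0, 0.0]
ft_force: [0.1, -0.8, 2.1]
width: 0.0215
grip_force: 60.0
tcp [-58.1  -4.9] lip 98.9 z 0.0488 ang -8.5 f [ 0.1 -0.8  2.1]
0.019 [222.   6.  18.] [87.3 27.2]
0.03 [222.   6.  18.] [83.  25.3]
```

```bash
python3 -m crank '0.01 0 0 0 -1;0.01 0 0 0 -1;0.01 0 0 0 -1;0 0 0 0 -1'
python3 -c "
from h import *
look()"
```

```text
time: 26.05
ee_pos: [0.5293, -0.2508, 0.0488]
eef_rot: [0.997, -0.074, -0.001, 0.0]
ft_force: [-3.0, 0.2, 5.0]
width: 0.0217
grip_force: 60.0
tcp [-52.6  -4.7] lip 104.4 z 0.0488 ang -8.5 f [-3.   0.2  5. ]
0.019 [224.   2.  23.] [95.3 26.3]
0.03 [224.   2.  23.] [90.9 24.5]
```

```bash
python3 -m crank '0.006 -0.015 0 0 -1;0.012 -0.015 0 0 -1;0.012 0 0 0 -1;0.005 0 0 0 -1;0 0 0 0 -1'
python3 -c "
from h import *
s,c=look(); np.save('w11.npy',dict(s=s,c=c),allow_pickle=True)
g=cv2.cvtColor(c['img'],cv2.COLOR_BGR2GRAY); np.set_printoptions(linewidth=250); print(g[0:60:4,190:370:5])"
```

```text
time: 26.6
ee_pos: [0.5373, -0.2449, 0.0488]
eef_rot: [0.997, -0.074, -0.001, -0.0]
ft_force: [-5.6, 1.8, 8.1]
width: 0.0214
grip_force: 60.0
tcp [-45.6   2.4] lip 111.4 z 0.0488 ang -8.4 f [-5.6  1.8  8.1]
0.019 [238.  18.  20.] [90.9 24.3]
0.019 [356.  22.  26.] [ 91.  -45.3]
0.03 [238.  18.  20.] [87.1 23.1]
0.03 [356.  22.  26.] [ 87.2 -42.6]
[[228 216  96  17  17  17  18  17  43 221 235 169 119 123 120 124 131 150 222 238 240 239 240 239 224  96  18  19  18  19  20  18  18  20 147 238]
 [234 124  16  18  17  17  17 123 239 239 240 240 220 234 240 240 240 136 195 226 236 238 236 227 197  73  24  20  17  19  20  20  17  21  32 168]
 [147  22  18  17  17  17  51 240 240 240 240 240 239 195 240 240 240 133 148 191 211 216 212 195 149 120  44  24  21  20  20  20  19  19  19  57]
 [ 34  18  19  18  15  18 198 240 228 240 240 240 239 199 240 240 240 196  85 135 160 171 162 137  91 240 138  42  19  21  20  18  20  18  19  19]
 [ 20  16  18  20  15  18 230 240 240 241 241 240 236 198 239 240 240 227 130  80  92 104  92  85 134 240 241 162  38  20  19  20  19  21  19  18]
 [ 21  16  17  1
[... 754 characters left out ...]
34 136 134 136 157 233 242 242 241 241 242 242 242 241 242 241 242 241 241 242 241  65 210  86  38  18  22  18]
 [ 23  17  19  28 212  57 216 242 188 137 136 137 238 241 242 241 241 242 242 241 242 242 241 242 242 241 242 241 241  55 199  86  79  19  16  17]
 [ 20  21  20  30 203  57 190 242 242 242 190 238 242 242 242 242 242 242 242 242 242 242 242 242 242 242 242 241 242  57 172 104  85  19  19  20]
 [ 21  18  20  43 178  56 159 241 242 242 242 242 241 242 242 242 242 243 242 242 242 242 242 242 242 241 242 242 242  53 120 177  83  19  18  18]
 [ 21  19  21 132 137  56 159 242 242 242 242 242 242 242 242 242 242 242 242 242 242 242 242 242 242 242 242 242 242  53  66 210  84  21  18  18]]
```

```bash
python3 -m crank '-0.008 0 0.014 0 -1;-0.01 0 0.014 0 -1;-0.011 0 0.014 0 -1;-0.012 0 0.014 0 -1;-0.012 0 0.014 0 -1;0 0 0 0 -1;0 0 0 0 -1;0 0 0 0 -1'
python3 -c "
from h import *
s,c=look((.025,),180); np.save('w12.npy',dict(s=s,c=c),allow_pickle=True)
g=cv2.cvtColor(c['img'],cv2.COLOR_BGR2GRAY); np.set_printoptions(linewidth=250); print(g[0:130:5,190:370:5])"
```

```text
time: 27.45
ee_pos: [0.5285, -0.2436, 0.0355]
eef_rot: [0.997, -0.074, 0.001, 0.0]
ft_force: [-1.8, -0.1, 6.5]
width: 0.0214
grip_force: 60.0
tcp [-54.5   2.4] lip 102.5 z 0.0355 ang -8.4 f [-1.8 -0.1  6.5]
0.025 [234.  94.  24.] [33.5 24.4]
[[ 17  17  16  24 118 118 209 239 240 239 240 240 239 240 240 239 240 240 240 157 134 134 159 171 170 239 240 240 239 239 189 144  19  20  19  18]
 [ 19  19  17 163 142 168 239 240 240 240 240 239 240 240 240 240 240 240 239 239 240 240 240 240 240 240 240 240 240 240 101 216  18  20  18  20]
 [ 20  19  19 213  78 220 240 240 240 240 239 240 240 240 239 240 240 240 240 240 240 240 240 240 240 240 240 240 240 240  69 221  22  22  18  16]
 [ 18  18  20 224  54 240 240 240 240 240 241 240 240 241 241 240 241 241 240 240 240 241 241 241 240 240 241 240 240 240  56 206  46  21  17  19]
 [ 18  19  20 211  54 240 240 241 240 240 240 241 241 240 241 241 241 241 241 241 241 241 241 241 240 241 240 241 241 241  68 172 145  39  18  19]
 [ 20  18  89 180  54 240 241 240 241 241 241 241 240 241 241 241 241 240 241 241 241 241 241 241 240 241 240 241 241 241  
[... 2264 characters left out ...]
41 239 232 212 156 161 243 243 244 243 243 243 242 243 243 243 243 243 241 239 241 239  61  54  72 239  20  18]
 [ 22 204 176  55  56  94 144 194 209 203 184 143 108 152 219 219 220 220 219 220 218 218 216 215 213 211 209 206 217 220  60  55  92 238  20  20]
 [ 18 184 185  55 104  81 114  74 105 102  80  95 110 111 112 111 112 113 112 111 113 115 115 115 117 118 118 117 114  81 105  61  88 235  19  20]
 [ 20 175 189 171  73 110 110 110 113 110 111 113 111 112 112 110 111 114 112 113 113 113 112 112 111 112 112 113 113 112  81 124 118 234  21  20]
 [ 17 148 219 226 230 233 235 237 238 239 240 241 224 204 205 205 208 211 212 216 219 224 222 241 240 239 238 237 236 234 231 228 222 230  19  19]]
```

```bash
python3 -m crank '-0.011 0 0.016 0 -1;-0.013 0 0.016 0 -1;-0.003 0 0 0 -1;-0.004 0 0 0 -1;-0.004 0 0 0 -1;-0.004 0 0 0 -1;-0.004 0 0 0 -1;0 0 0 0 -1;0 0 0 0 -1'
python3 -c "
from h import *
s,c=look((.03,),130); np.save('w13.npy',dict(s=s,c=c),allow_pickle=True)
g=cv2.cvtColor(c['img'],cv2.COLOR_BGR2GRAY); np.set_printoptions(linewidth=250); print(g[0:45:4,190:370:5]); print(g[84:124:8,190:370:5])"
```

```text
time: 28.4
ee_pos: [0.5197, -0.2425, 0.029]
eef_rot: [0.997, -0.074, 0.001, 0.0]
ft_force: [2.8, -0.5, 6.2]
width: 0.0215
grip_force: 60.0
tcp [-63.3   2.2] lip 93.7 z 0.029 ang -8.4 f [ 2.8 -0.5  6.2]
0.03 [298.  88.  23.] [26.3 -9. ]
0.03 [230.  86.  23.] [27.1 24.2]
0.03 [192.  98.  26.] [22.4 44. ]
[[ 20  18 200 123 237 240 239 240 239 240 240 240 239 239 240 239 240 240 240 240 240 240 240 239 240 240 239 239 239 239 239 132 225  38  17  18]
 [ 18  19 224  79 234 240 239 240 240 240 240 240 239 240 240 240 240 240 239 240 240 240 240 240 240 240 240 240 239 239 238  80 225  37  18  21]
 [ 18  17 227  59 194 239 239 240 240 240 240 240 240 240 240 241 240 240 240 240 240 241 240 240 240 241 240 240 240 240 238  54 216  45  19  21]
 [ 19  20 221  54 161 240 240 240 240 240 240 240 240 240 240 240 241 240 241 240 240 240 240 240 240 240 240 241 240 240 237  50 196 122  21  20]
 [ 20  44 206  54 149 240 240 240 240 241 240 241 240 240 240 241 241 240 241 240 240 241 240 240 241 240 240 240 240 240 236  51 164 191  23  19]
 [ 20 151 183  55 142 240 241 241 240 240 240 241 241 240 241
[... 1004 characters left out ...]
42 243 242 242 225 144 243 240 241 175 235 243 243 243 244 242 243 242 196 231 232 233 132  60  57 146 224  19]
 [122 214  56  56 187 240 243 243 242 242 242 236 202 114 242 240 230 149 219 241 243 243 243 243 242 232 168 230 231 231 108  56  53 166 215  21]
 [ 66 225  56  57  53 193 227 236 238 234 222 190 121 154 238 239 230 230 141 201 226 233 236 231 215 167 232 229 230 229  74  62  60 183 199  21]
 [ 53 231  55  56 101  77 105 137 148 140 107  69  95 121 125 125 125 126 115  72 105 133 136 115  81 119 137 140 138  94 118  60  60 197 172  20]
 [ 26 237  75 111 106 125 125 125 126 125 127 127 129 128 129 129 128 129 129 128 129 128 128 128 128 128 129 128 129 129 121 108  89 209 158  20]]
```

```bash
python3 -m crank '-0.01 0 -0.03 0 -1;0 0 -0.08 0 -1;0 0 -0.12 0 -1;0 0 -0.14 0 -1;0 0 -0.11 0 -1;0 0 -0.07 0 -1;-0.03 0.01 -0.03 0 -1;-0.06 0.03 0 0 -1;-0.09 0.05 0 0 -1;-0.11 0.065 0 0 -1'; python3 -m crank '-0.115 0.07 0 0 -1;-0.11 0.065 0 0 -1;-0.09 0.05 0 0 -1;-0.06 0.04 0 0.02 -1;-0.035 0.025 0 0.05 -1;0 0 0 0.08 -1;0 0 0 0.09 -1;0 0 0 0.08 -1;0 0 0 0.06 -1;0 0 0 0.025 -1'
python3 - <<'E'
from h import *
s,c=wrist(); t=cams.camera('top')
A=np.degrees(2*np.arctan2(s['eef_rot'][1],s['eef_rot'][0])); print(A)
ci,Q=balls(s,c,s['ee_pos'][2]-.005,s['ee_pos'][:2],A,120)
for a,b in zip(ci,Q):
    if abs(b[1])<.06: print(a.round(0),(1000*b).round(1))
np.save('w14.npy',dict(s=s,c=c,t=t),allow_pickle=True)
E
```

```text
time: 29.45
ee_pos: [0.4525, -0.2641, 0.1428]
eef_rot: [0.997, -0.074, -0.001, -0.001]
ft_force: [-0.4, -0.3, -2.1]
width: 0.0218
grip_force: 60.0
time: 30.45
ee_pos: [0.3652, -0.3013, 0.1435]
eef_rot: [0.923, -0.385, -0.001, -0.0]
ft_force: [0.3, 0.5, -1.2]
width: 0.0214
grip_force: 60.0
-45.23398143705265
[236.  88.  23.] [90.2 20. ]
[292.  88.  23.] [90.  -8.9]
```

```bash
python3 -m crank '0.008 0 0.06 0 -1;0 0 0.1 0 -1;0 0 0.06 0 -1;0 0 0.03 0 -1;0 0 0 0 -1;0 0 0 0 -1'; python3 -m crank '0 0 0 0 -1;0 0 0 0 -1;0.02 0 -0.045 0 -1;0.022 0 -0.045 0 -1;0.022 0 -0.045 0 -1;0 0 0 0 -1;0 0 0 0 -1' 5;  python3 -m crank '0.03 0 -0.044 0 -1;0.033 0 -0.044 0 -1;0.038 0 -0.038 0 -1;0.039 0 -0.038 0 -1;0.044 0 -0.03 0 -1;0.045 0 -0.03 0 -1;0.048 0 -0.025 0 -1;0 0 0 0 -1;0 0 0 0 -1'; python3 -m crank '0.05 0 -0.02 0 -1;0.05 0 -0.015 0 -1;0 0 -0.02 0 -1;0 0 0.02 0 -1;0 0 0 0 -1;0 0 0 0 -1;0 0 0 0 -1'
```

```text
time: 31.15
ee_pos: [0.3675, -0.3028, 0.0947]
eef_rot: [0.924, -0.382, 0.0, 0.0]
ft_force: [-0.8, -0.4, -2.7]
width: 0.0216
grip_force: 60.0
time: 31.85
ee_pos: [0.3768, -0.3121, 0.1218]
eef_rot: [0.924, -0.382, 0.001, 0.0]
ft_force: [0.4, -0.2, -1.2]
width: 0.022
grip_force: 5.0
time: 32.75
ee_pos: [0.4157, -0.3509, 0.1709]
eef_rot: [0.924, -0.382, -0.0, -0.0]
ft_force: [1.0, -0.2, 0.2]
width: 0.0219
grip_force: 5.0
time: 33.45
ee_pos: [0.4295, -0.3648, 0.1781]
eef_rot: [0.924, -0.382, -0.0, 0.0]
ft_force: [-0.6, -0.1, -1.4]
width: 0.0217
grip_force: 5.0
```

```bash
python3 -m crank '-0.05 0 -0.1 0 -1;-0.1 0 -0.15 0 -1;-0.1 0 -0.1 0 -1;-0.15 0 -0.05 0 -1;-0.15 0 0 0 -1;-0.1 0 0 0 -1;0 0 0 0 -1;0 0 0 0 -1' 60
python3 - <<'E'
from h import *
t=cams.camera('top'); sc=cams.camera('scene'); np.save('w15.npy',dict(t=t,sc=sc),allow_pickle=True)
for nm,cc,(u0,v0,u1,v1) in(('t',t,(275,168,345,245)),('s',sc,(268,160,338,235))):
    g=cv2.cvtColor(cc['img'],cv2.COLOR_BGR2GRAY)
    b=cv2.resize(g[v0:v1,u0:u1],None,fx=4,fy=4,interpolation=2)
    ci=cv2.HoughCircles(b,cv2.HOUGH_GRADIENT,1,28,param1=60,param2=13,minRadius=19,maxRadius=27)
    if ci is None: print(nm,'none'); continue
    uv=ci[0][:,:2]/4+[u0,v0]; p=plane(cc,uv,.0225)[:,:2]
    for r,q,pp in zip(ci[0],uv,p): print(nm,q.round(1),r[2],pp.round(3),'d',np.linalg.norm(pp-[.492,-.4265]).round(3))
# balls left in tray / on worktop (top)
g=cv2.cvtColor(t['img'],cv2.COLOR_BGR2GRAY); n,l,st,ce=cv2.connectedComponentsWithStats((g>180).astype(np.uint8)*255)
for i in range(1,n):
    if 45<st[i,4]<95 and st[i,2]<13 and st[i,3]<13: print('blob',ce[i].round(0),st[i,4],plane(t,[ce[i]],.0165).round(3))
E
```

```text
time: 34.25
ee_pos: [0.3378, -0.2733, 0.2585]
eef_rot: [0.924, -0.382, 0.001, 0.0]
ft_force: [0.2, 0.0, -1.2]
width: 0.0215
grip_force: 60.0
t [309.1 192.6] 23.0 [ 0.534 -0.427] d 0.042
t [318.6 196.9] 25.2 [ 0.524 -0.449] d 0.039
t [296.9 196.9] 20.2 [ 0.524 -0.398] d 0.042
t [327.6 208.9] 21.5 [ 0.495 -0.47 ] d 0.044
t [312.4 207.1] 21.7 [ 0.499 -0.435] d 0.011
t [285.9 204.4] 21.8 [ 0.505 -0.373] d 0.055
s [302.6 194.9] 25.2 [ 0.505 -0.442] d 0.021
s [287.6 188.9] 26.4 [ 0.544 -0.436] d 0.053
s [297.4 184.6] 21.7 [ 0.534 -0.461] d 0.054
s [313.4 187.4] 24.1 [ 0.5   -0.477] d 0.051
s [283.6 216.4] 25.2 [ 0.5   -0.365] d 0.062
blob [192.  50.] 51 [[ 0.898 -0.138  0.016]]
blob [423. 141.] 61 [[ 0.665 -0.703  0.016]]
blob [ 69. 216.] 57 [[0.475 0.131 0.016]]
blob [356. 319.] 56 [[ 0.245 -0.531  0.016]]
```

```bash
python3 -m crank '0 0 0 -0.07 -1;0 0 0 -0.092 -1;0 0 0 -0.092 -1;0 0 0 -0.092 -1;0 0 0 -0.092 -1;0 0 0 -0.092 -1;0 0 0 -0.092 -1;0 0 0 -0.092 -1;0 0 0 -0.092 -1;0 0 0 -0.092 -1'; python3 -m crank '0 0 0 -0.092 -1;0 0 0 -0.092 -1;0 0 0 -0.092 -1;0 0 0 -0.092 -1;0 0 0 -0.092 -1;0 0 0 -0.086 -1;0.09 0.035 0.05 0 -1;0.1 0.038 0.1 0 -1;0 0 0.1 0 -1;0 0 0 0 -1'
```

```text
time: 35.35
ee_pos: [0.3381, -0.2736, 0.2578]
eef_rot: [0.95, 0.311, -0.0, -0.0]
ft_force: [0.9, -0.3, -2.0]
width: 0.0213
grip_force: 60.0
time: 36.35
ee_pos: [0.3548, -0.2358, 0.2057]
eef_rot: [0.737, 0.676, -0.001, -0.002]
ft_force: [-1.2, -0.6, -0.9]
width: 0.0216
grip_force: 60.0
```

```bash
python3 -m crank '0 0 0.1 0 -1;0 0 0.13 0 -1;0 0 0.09 0 -1;0 0 0.02 0 -1;0 0 0 0 -1;0 0 0 0 -1' 20; python3 -m crank '-0.03 0 0.018 0 -1;-0.05 0 0.03 0 -1;-0.06 0 0.035 0 -1;-0.05 0 0.03 0 -1;-0.054 0 0.05 0 -1;-0.054 0 0.05 0 -1;-0.044 0 0.059 0 -1;-0.044 0 0.059 0 -1;0 0 0 0 -1'
```

```text
time: 36.95
ee_pos: [0.3562, -0.2372, 0.1414]
eef_rot: [0.737, 0.676, 0.0, 0.001]
ft_force: [-0.7, 0.5, -1.7]
width: 0.0216
grip_force: 20.0
time: 37.85
ee_pos: [0.3477, -0.3139, 0.072]
eef_rot: [0.738, 0.675, -0.0, -0.001]
ft_force: [-0.1, 0.4, -1.7]
width: 0.022
grip_force: 20.0
```

```bash
python3 -m crank '-0.022 0 0.043 0 -1;-0.022 0 0.043 0 -1;-0.022 0 0.041 0 -1;0 0 0 0 -1;0 0 0 0 -1'; python3 -m crank '0 0 0.006 0 -1;0 0 0 0 -0.45;0 0 0 0 -0.4;0 0 0 0 -0.3;0 0 0 0 0;0 0 0 0 0;0 0 0 0 0' 5
```

```text
time: 38.35
ee_pos: [0.3476, -0.3265, 0.0483]
eef_rot: [0.737, 0.676, -0.0, -0.0]
ft_force: [-0.3, 0.6, -1.4]
width: 0.0218
grip_force: 20.0
time: 39.05
ee_pos: [0.3477, -0.3266, 0.0474]
eef_rot: [0.737, 0.676, -0.0, 0.0]
ft_force: [-0.1, 0.1, 0.9]
width: 0.0414
grip_force: 0.0
```

Released; rise straight up and check the scoop from above.

```bash
python3 -m crank '0 0 -0.1 0 0;0 0 -0.2 0 0;0 0 -0.2 0 0;-0.1 0.0 -0.2 0 0;-0.2 0 0 0 0;-0.2 0 0 0 0;-0.2 0 0 0 0;0 0 0 0 0;0 0 0 0 0'
python3 - <<'E'
from h import *
t=cams.camera('top'); sc=cams.camera('scene'); s,c=wrist()
g=cv2.cvtColor(t['img'],cv2.COLOR_BGR2GRAY); m=np.zeros_like(g); m[245:305,170:300]=(g[245:305,170:300]>90)
cs=max(cv2.findContours(m,0,2)[0],key=cv2.contourArea); print('top',cv2.minAreaRect(cs),cv2.contourArea(cs))
m=np.zeros_like(g); m[170:245,275:345]=(g[170:245,275:345]>75)
e=cv2.fitEllipse(max(cv2.findContours(m,0,2)[0],key=cv2.contourArea)); print('jar',e)
gs=cv2.cvtColor(sc['img'],cv2.COLOR_BGR2GRAY); m=np.zeros_like(gs); m[235:345,250:365]=(gs[235:345,250:365]>110)
cs=max(cv2.findContours(m,0,2)[0],key=cv2.contourArea); print('scene',cv2.minAreaRect(cs),cv2.contourArea(cs))
g0=cv2.cvtColor(np.load('scene0.npy',allow_pickle=True).item()['img'],cv2.COLOR_BGR2GRAY); m[:]=0; m[235:345,250:365]=(g0[235:345,250:365]>110)
cs=max(cv2.findContours(m,0,2)[0],key=cv2.contourArea); print('scene0',cv2.minAreaRect(cs),cv2.contourArea(cs))
E
```

```text
time: 39.95
ee_pos: [0.3352, -0.4664, 0.1868]
eef_rot: [0.738, 0.675, 0.0, -0.001]
ft_force: [0.9, 1.4, 0.6]
width: 0.0435
grip_force: 0.0
top ((248.6878662109375, 278.5289001464844), (107.20032501220703, 49.95078659057617), 8.746162414550781) 2781.0
jar ((311.7864074707031, 206.41586303710938), (63.218116760253906, 68.26277160644531), 178.14151000976562)
scene ((315.2500305175781, 279.2500305175781), (44.547725677490234, 114.55130004882812), 45.0) 2701.5
scene0 ((313.6466369628906, 285.5197448730469), (42.86787033081055, 117.88665008544922), 34.215702056884766) 2751.0
```

```bash
python3 -c "
from bench import workorder
print(workorder.close_job())"
```

```text
the job is handed in; nothing more can be done
None
```

The job is handed in: the top camera showed all five balls in the jar, tipped in over two scoop loads, and the scoop was released on the worktop. I inferred that it lies flat, and that the jar stands within about a pixel of its start, from image outlines only, and the hand-in returned no verdict.

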